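# Reset the guarded dial

### The job

The marking setting has to be changed on the guarded dial box: draw its safety catch fully back towards the box's front edge, then swing the clear hood up by its bar handle and over until it leans fully open on its stop. Then turn the knob until its pointer lines up with the small metal index tab on the scale. Leave the index tab where it is set, the catch back and the hood open, and do not disturb the adapter, the coupling and the hand counter beside the box.

Things in the scene. Friction and masses are not known exactly. Their poses are not given: they have to be found in the camera images.
- dial_box: fixed grey housing 193 (x) x 170 (y) x 40 mm high, standing on the table; origin on the table, 105 mm behind its front edge and 88 mm ahead of its rear edge; its +x points to its rear (roughly away from the robot), +y to its left, +z up. Its flat top (at z = 40 mm) carries the hood on the rear 123 mm and, on the ledge in front, the catch (right, at y = -50 mm) and the hood's bar handle (left). The housing never moves during the work
- catch (a joint): sliding safety catch: 0 = closed (its tongue lies over a lug on the hood's front wall and blocks the hood), 0.020 m = fully drawn back to its stop; slides along the box's -x (towards the box's front edge); free of the lug from about 0.012 m; about 2 N of friction, stays where it is left
- catch_tab (a point): middle of the upper part of the catch's upright black tab, 78 mm above the table; the tab is 12 mm wide (along the box's y), 16 mm deep (along x), rises from 53 to 89 mm above the table; about 25 mm clear behind it to the hood's wall, about 30 mm clear beside it to the end of the bar handle; two low guides beside its foot reach 48 mm above the table; moves with the catch
- hood (a joint): hinged clear hood over the dial: 0 = shut, 1.85 rad = fully open against its stop; the front goes up and over to the rear (about the box's +y). Mass about 0.16 kg, light hinge: let go below about 1.2 rad it falls shut, beyond that it falls open by itself to the stop
- hood_hinge (a point): point on the hood's hinge axis (axis along the box's y), at the middle of the hood's lower rear edge, 43 mm above the table. The hood is 115 deep, 150 wide and 42 mm high when shut
- hood_bar (a point): middle of the hood's steel bar handle, a round bar 10 mm thick and 80 mm long along the box's y, held at both ends on 42 mm arms in front of the hood's front wall (32 mm clear behind the bar); when shut it is 73 mm above the table (33 mm above the ledge), 157 mm ahead of the hinge axis and 30 mm above it, and 35 mm to the left of the box's middle; moves with the hood
- knob (a joint): angle of the knob under the hood, positive clockwise seen from above, range -2.356 to 2.356 rad; at 0 the pointer points along the box's +x (to the rear). About 0.04 N m of friction, no stops in between, stays where it is left
- knob_grip (a point): on the knob's vertical axis, at the height to grip, 65 mm above the table: the knob's upright black bar is 44 mm long (along the pointer), 14 mm wide, and rises from 48 to 75 mm above the table over a round flange 52 mm across; the dial's face is 41 mm above the table
- pointer_tip (a point): tip of the knob's small white pointer, 36 mm from the knob's axis; its x axis points outwards along the pointer. A white line on the knob's bar runs from the axis to the same side
- index (a joint): angle of the index tab, measured as that of the knob: the pointer lines up when the two angles are equal. The tab is stiff (0.4 N m) and must stay as it is set
- index_tip (a point): inner end of the bright metal index tab (14 x 8 x 4 mm, long side pointing at the knob) on the dark scale plate, 40 mm from the knob's axis; its x axis points outwards from the knob's axis
- adapter_b0_mid (a point): centre of a loose black adapter, 44 x 91 x 26 mm, lying left of the box: a bystander
- coupling_b0_mid (a point): centre of a loose chrome coupling, 33 mm thick and 46 mm high, standing left or right of the box: a bystander
- counter_mid (a point): centre of a loose white hand counter, 72 x 44 x 20 mm, lying left or right of the box: a bystander

How it is judged (in metres and radians):
On the way, in this order (a step that is already met when the one before it is completed fails the run):
1. the catch is drawn back while the hood is shut (value of joint catch above 0.016 m and value of joint hood below 0.1 rad), for 0.1 s.
2. the hood is fully open (value of joint hood above 1.7 rad), for 0.2 s.
3. the pointer stands at the index tab (angle between the x axis of pointer_tip and the x axis of index_tip, either way round below 0.12 rad and horizontal distance between pointer_tip and index_tip below 0.03 m), for 0.2 s.
At the end, for the whole second after the job is handed in: The catch is drawn back by more than 16 mm of its 20, the hood leans open beyond 1.7 rad of its 1.85, and the knob's pointer lines up with the index tab within 0.12 rad (7 degrees) (all of step 3 and value of joint catch above 0.016 m and value of joint hood above 1.7 rad); the robot touches nothing.
It fails at once if the index tab is shifted by more than 5 mm (distance of index_tip from where it was at the start of the episode above 0.005 m).
It fails at once if a bystander is moved by more than 15 mm (distance of any of adapter_b0_mid, coupling_b0_mid, counter_mid from where it was at the start of the episode above 0.015 m).
It also fails if it takes over 70 s, if anything falls off the work surface, if the arm or the gripper's body presses on something with over 40 N, if the wrist force passes 120 N, or if a joint passes its speed limit or range.

### The arm

A 6-joint arm with a two-finger parallel gripper is mounted at the origin on a cart in front of the work surface, level with it; the furniture and walls round the work are solid. World frame = base frame: x ahead of the robot, y to its left, z up, the work surface at z = 0. Lengths are in mm, angles in degrees, forces in N, time in s.
With the tool pointing down it reaches from about 300 to 850 mm from the base axis. Payload 4.2 kg.
Tool frame: the origin (TCP) lies on the centre line of the jaws, within the pads' length; the fingertips stand 14 mm ahead of it and the grasp point (between the pads) lies 5 mm behind it; z points along the fingers, y is the line along which they close (so a half turn about z gives the same grasp; the last joint's range is limited). The gripper opens to 91 mm and grips with 3 to 60 N. Pads are 32 mm wide; open, the fingers measure 118 mm over their backs; the gripper's body (76 mm by 178 mm) begins 60 mm behind the grasp point.
Start: joints at [68.411, 18.312, 89.639, -0, 72.044, -1.146], TCP at [200.838, 538.803, 196.576] pointing down, gripper open.
Joint ranges: [-177.97, 177.97], [-48.28, 115.42], [12.27, 149.76], [-77.06, 257.06], [2.81, 150.46], [-146.56, 146.56]. Speed limits (degrees/s): [147.25, 147.25, 180, 180, 180, 180].

### API

Orientations are given as [roll, pitch, yaw] about the fixed x, y, z axes, in that order (R = Rz(yaw) Ry(pitch) Rx(roll)).
In Python, from workcell import env gives the robot as it stands.
- The arm moves only by the tool arm_command, never from a script. Its argument "motion" is a list of rows, each an object with "offset": the shift along the tool's x, y, z in m, a list of three; "spin": the turn about the tool's z in rad. In form: [{"offset": [tx, ty, tz], "spin": spin}, ...]. A call has 1 to 5 rows; each row shifts and turns the commanded pose from where the row before left it, along the tool's axes as they then stand; what a row does not reach is not made up. A row lasts 1/8 s, in which the tool goes at most 62.5 mm and 10.7 degrees, less where a joint would pass 70% of its speed; a pose out of reach is approached as far as the arm can. A call with a gripper value outside its range is refused whole. "jaw" is the finger opening in m, from 0 to 0.0912, set as the call begins (left out, the last holds). The fingers move at their own pace and stop on an object; "newtons" is the grip in N (left out, the last holds). Time passes only in rows, so rows that do not move let the fingers close. It gives the time, the measured TCP pose, the force, the opening and the grip force at its end, in the units of the state.
- env.state(): the state, without advancing time (a new reading comes with each control period).
- env.grab_frame(name): name is "scene" or "top" or "wrist"; returns (picture, depth): 400x640x3 uint8, blue, green, red; 400x640 float32, mm along the optical axis (not along the pixel's ray), 0 where there is no reading.
- env.camera_model(name): a dict with "fx", "fy", "cx", "cy" (pixels), "eye" and "rotation" of the camera in the world; the wrist camera has in their place "hand_eye" (4x4, takes a point from camera to tool coordinates, whose origin is the TCP and whose axes are the flange's). Camera axes: x right, y down, z forward; pixel columns grow to the right and rows downward; lengths in mm; the calibration is good to about 2 mm. A picture is of the moment at which its call begins: read the wrist's pose just before it. camera_model takes no time and is no camera call.
- env.job_done(): hands the job in; it is judged then, once.
Trained networks look in the newest picture that a camera, given by its name, has taken for a name from the list of things; names that differ only in an ending like _2 or _b are one class to them, and where a whole thing is asked for, a point or a joint stands for the part that bears it (a point fixed in the world has none). Each returns a list of dicts, best first, with "score" (0 to 1); they miss things now and then, are a little off and sometimes report something else, mostly with a low value. They report only what shows in the picture. A call takes as long as a camera call.
- env.boxes_of(camera, target): "bbox" ([left, top, right, bottom] in pixels, round what is visible of it).
- env.pinpoint(camera, target): "location" ([column, row] in pixels: a listed point, or the origin of a listed thing).
The state is a dict: "time_s": time; "qpos": joint angles; "qvel": joint speeds; "effort": joint torques, N m; "ee_pos": TCP position; "ee_rot": TCP orientation; "force": force on the tool from outside, world axes, zero at the start; "torque": the same for the moment, N m; "gripper_width": finger opening in mm; "gripper_force": force on a finger pad.
Only numpy, scipy, OpenCV 4.12 (cv2) and the standard library are available. Lean on these libraries where they do the work, as an engineer would, in place of code of your own. Each camera call takes 0.05 s, during which the arm holds its last target. There are 200 camera calls.

## Working session

There is one attempt and no reset: what is moved stays moved. The work goes in short steps, Python scripts to look and compute and a tool call to move; the robot and the scene stay as the last step left them, time stands still between calls to the robot, and variables do not carry over. Pictures are saved under pics/ and viewed, at most 10 in all, crops included, and the job is handed in when it is done.

Besides the shell and the picture viewer there is one more tool, called after ">>>" as a command line: name --argument value ..., lists and objects as JSON in quotes. arm_command: Moves the arm, as the interface text tells. Its arguments: {"type":"object","properties":{"motion":{"type":"array"},"jaw":{"type":"number"},"newtons":{"type":"number"}},"required":["motion"]}

```bash
mkdir -p pics
cat > h.py <<'E'
import numpy as np, cv2
from workcell import env
from scipy.spatial.transform import Rotation as R
def cam(name):
    m=env.camera_model(name)
    if 'eye' in m: return m,np.array(m['rotation']),np.array(m['eye'])
    s=env.state(); Rt=R.from_euler('xyz',s['ee_rot'],degrees=True).as_matrix(); H=np.array(m['hand_eye'])
    return m,Rt@H[:3,:3],Rt@H[:3,3]+np.array(s['ee_pos'])
def at_z(c,uv,z):
    m,Rc,e=c; d=Rc@np.array([(uv[0]-m['cx'])/m['fx'],(uv[1]-m['cy'])/m['fy'],1]); return e+d*(z-e[2])/d[2]
def pt(c,uv,D):
    m,Rc,e=c; return e+Rc@(D*np.array([(uv[0]-m['cx'])/m['fx'],(uv[1]-m['cy'])/m['fy'],1]))
E
python3 - <<'E'
from h import *
print(env.state())
Z={'catch_tab':78,'hood_bar':73,'hood_hinge':43,'knob_grip':65,'pointer_tip':50,'index_tip':45,'dial_box':0,'adapter_b0_mid':13,'coupling_b0_mid':23,'counter_mid':10}
for n in ['scene','top']:
    c=cam(n); im,d=env.grab_frame(n); cv2.imwrite(f'pics/{n}.png',im); print(n,c[2])
    for t,z in Z.items():
        for r in env.pinpoint(n,t)[:2]:
            print(t,np.round(r['location']),round(r['score'],2),np.round(at_z(c,r['location'],z)))
E
```

```text
{'time_s': 0.0, 'qpos': array([ 6.84107218e+01,  1.83504857e+01,  8.97054839e+01, -1.35109412e-03,
        7.20448193e+01, -1.14670071e+00]), 'qvel': array([-0.03074015,  0.04924306, -0.01921932,  0.09533097, -0.00481144,
       -0.00380375]), 'effort': array([-2.87898129e-04, -4.12455225e+01, -2.31975532e+01,  7.27284956e-02,
        4.57423087e-02, -1.49977063e-04]), 'ee_pos': array([200.64600914, 538.28384385, 195.73814927]), 'ee_rot': array([-1.79899205e+02, -7.32723819e-04,  1.59557840e+02]), 'force': array([-0.29497174, -0.90844402,  0.3933155 ]), 'torque': array([-0.05919453,  0.00497488, -0.0299073 ]), 'gripper_force': 0.0, 'gripper_width': 90.72381377539162}
scene [ 146.59602656 -490.46633219  871.18354114]Traceback (most recent call last):
  File "<stdin>", line 8, in <module>
  File "h.py", line 10, in at_z
    m,Rc,e=c; d=Rc@np.array([(uv[0]-m['cx'])/m['fx'],(uv[1]-m['cy'])/m['fy'],1]); return e+d*(z-e[2])/d[2]
                                                                                                      ~^^^
IndexError: invalid index to scalar variable.
```

View pics/scene.png

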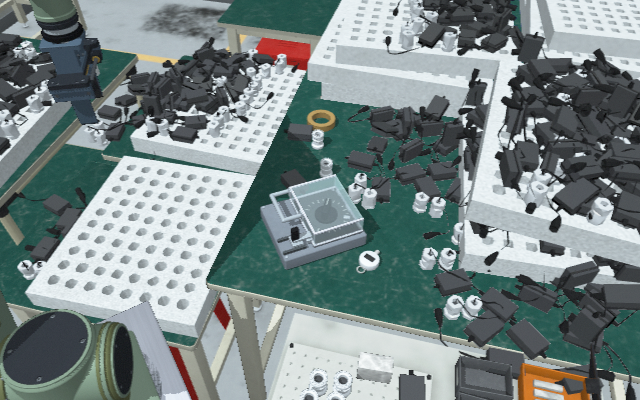

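The scene view shows the box around (313,220) with its front towards the left. The catch tab is at (295,232), the counter at (370,262), and some clutter lies behind the box. The camera rotation isn't a matrix, so I'll check its format.

Run:
```python
from h import *
for n in ['scene','top','wrist']: print(env.camera_model(n))
```

```text
{'fx': 497.13126882252277, 'fy': 497.13126882252277, 'cx': 319.17299409293855, 'cy': 206.49109723227954, 'eye': array([ 146.59602656, -490.46633219,  871.18354114]), 'rotation': array([-136.77155586,   -0.9062391 ,  -31.40774397])}
{'fx': 458.8200046699253, 'fy': 458.8200046699253, 'cx': 317.09312065931067, 'cy': 204.89812236273937, 'eye': array([408.99543913, 152.91277206, 946.57341944]), 'rotation': array([-171.46643513,   -0.69501989,  -88.59335682])}
{'fx': 310.6297713979847, 'fy': 310.6297713979847, 'cx': 318.23439985407117, 'cy': 199.46899986393927, 'hand_eye': array([[-4.78746112e-04, -9.58820614e-01, -2.84011975e-01,
         8.11384097e+01],
       [ 9.99999220e-01, -1.31322567e-04, -1.24231013e-03,
         3.58487523e-02],
       [ 1.15385538e-03, -2.84012348e-01,  9.58819928e-01,
        -1.87305524e+02],
       [ 0.00000000e+00,  0.00000000e+00,  0.00000000e+00,
         1.00000000e+00]])}
```

```bash
sed -i "s/np.array(m\['rotation'\])/R.from_euler('xyz',m['rotation'],degrees=True).as_matrix()/" h.py
cat >> h.py <<'E'
Z={'catch_tab':78,'hood_bar':73,'hood_hinge':43,'knob_grip':65,'pointer_tip':50,'index_tip':45,'dial_box':0,'adapter_b0_mid':13,'coupling_b0_mid':23,'counter_mid':10}
def look(n,f,names=Z):
    c=cam(n); im,d=env.grab_frame(n); cv2.imwrite(f'pics/{f}.png',im); print(n,c[2])
    for t in names:
        for r in env.pinpoint(n,t)[:2]:
            print(t,np.round(r['location']),round(r['score'],2),np.round(at_z(c,r['location'],Z[t])))
    return c,im,d
E
python3 - <<'E'
from h import *
look('scene','s2'); c,im,d=look('top','t2')
E
```

```text
scene [ 146.59602656 -490.46633219  871.18354114]
catch_tab [297. 231.] 0.58 [469. 102.  78.]
hood_bar [276. 208.] 0.69 [465. 188.  73.]
hood_bar [370. 260.] 0.46 [558. -35.  73.]
hood_hinge [348. 209.] 0.69 [615. 127.  43.]
index_tip [293. 182.] 0.23 [550. 265.  45.]
dial_box [312. 231.] 0.74 [532. 144.   0.]
adapter_b0_mid [292. 183.] 0.63 [561. 293.  13.]
coupling_b0_mid [325. 168.] 0.7 [655. 289.  23.]
coupling_b0_mid [296. 229.] 0.57 [493. 151.  23.]
counter_mid [372. 262.] 0.87 [592.  -5.  10.]
top [408.99543913 152.91277206 946.57341944]
catch_tab [338. 245.] 0.81 [465. 103.  78.]
catch_tab [244. 151.] 0.24 [643. 290.  78.]
hood_bar [296. 241.] 0.87 [470. 184.  73.]
knob_grip [243. 193.] 0.25 [561. 290.  65.]
index_tip [247. 192.] 0.17 [568. 285.  45.]
dial_box [318. 212.] 0.92 [537. 142.   0.]
adapter_b0_mid [244. 192.] 0.85 [572. 297.  13.]
coupling_b0_mid [246. 150.] 0.77 [658. 296.  23.]
coupling_b0_mid [384. 188.] 0.42 [587.  10.  23.]
counter_mid [385. 188.] 0.72 [590.   6.  10.]
```

View pics/t2.png

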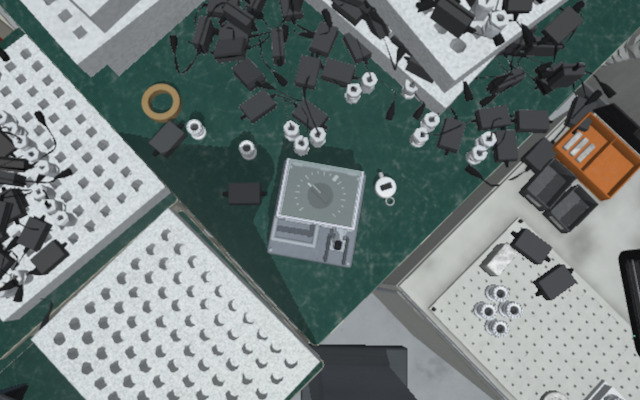

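The top view shows the box with its front at the bottom, yawed about -10°. The pointer is near (312,188) and a bright tab near (336,178). The catch is at (338,244), the bar at (296,241), the adapter at (244,192) and the counter at (386,187). Next I'll move above the box.

>>> arm_command --motion '[{"offset": [-0.0417, -0.0259, -0.0084], "spin": 0}, {"offset": [-0.0417, -0.0259, -0.0084], "spin": 0}, {"offset": [-0.0417, -0.0259, -0.0084], "spin": 0}, {"offset": [-0.0417, -0.0259, -0.0084], "spin": 0}, {"offset": [-0.0417, -0.0259, -0.0084], "spin": 0}]' --jaw 0.035

```text
time_s: 1.82
ee_pos: [351.8, 343.4, 239.0]
ee_rot: [180.0, 0.0, 159.6]
force: [0.5, 0.0, -0.4]
gripper_width: 44.0
gripper_force: 0.0
```

>>> arm_command --motion '[{"offset": [-0.0417, -0.0259, -0.0084], "spin": 0}, {"offset": [-0.0417, -0.0259, -0.0084], "spin": 0}, {"offset": [-0.0417, -0.0259, -0.0084], "spin": 0}, {"offset": [-0.0417, -0.0259, -0.0084], "spin": 0}, {"offset": [-0.0417, -0.0259, -0.0084], "spin": -0.16}]'

```text
time_s: 2.45
ee_pos: [501.9, 149.1, 281.0]
ee_rot: [180.0, 0.0, 169.0]
force: [0.6, 1.2, -1.0]
gripper_width: 34.8
gripper_force: 0.0
```

>>> arm_command --motion '[{"offset": [0, 0, 0], "spin": 0}, {"offset": [0, 0, 0], "spin": 0}]'

```text
time_s: 2.7
ee_pos: [500.7, 150.7, 280.3]
ee_rot: [180.0, -0.1, 168.6]
force: [-0.5, 0.3, 0.5]
gripper_width: 34.9
gripper_force: 0.0
```

Run:
```python
from h import *
look('wrist','w1',['catch_tab','hood_bar','hood_hinge','knob_grip','pointer_tip','index_tip','dial_box'])
```

```text
wrist [421.32816182 166.71394136 467.65034351]
catch_tab [275. 152.] 0.72 [462. 103.  78.]
catch_tab [318. 188.] 0.31 [519. 146.  78.]
hood_bar [345. 139.] 0.84 [465. 191.  73.]
hood_hinge [343. 139.] 0.17 [468. 191.  43.]
dial_box [319. 186.] 0.82 [536. 144.   0.]
```

View pics/w1.png

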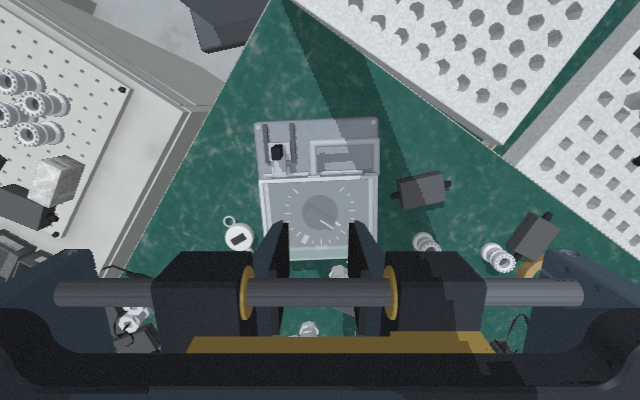

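The wrist view looks from the front. The catch tab is at (277,152), the bar at (345,141), and the box front edge runs from (257,122) to (378,117). Now I'll fit the box pose.

Run:
```python
from h import *
c=cam('wrist')
a,b=at_z(c,(257,122),40),at_z(c,(378,117.5),40); d=b-a
print(a,b,np.linalg.norm(d),np.degrees(np.arctan2(-d[0],d[1])))
for p,z in [((309,142.5),73),((378,140),73),((262,178),85),((376,176),85),((277,150),89)]: print(p,at_z(c,p,z))
im=cv2.imread('pics/w1.png')[100:260,230:400]; cv2.imwrite('pics/w1c.png',cv2.resize(im,None,fx=4.5,fy=3.7,interpolation=cv2.INTER_CUBIC))
```

```text
[423.3701032   82.46947316  40.        ] [449.17391594 242.05362873  40.        ] 161.65685713460906 -9.184892494652711
(309, 142.5) [460.2454641  146.86709865  73.        ]
(378, 140) [474.08688011 232.39084935  73.        ]
(262, 178) [490.83185422  80.39684264  85.        ]
(376, 176) [516.271621  221.6115774  85.       ]
(277, 150) [459.90865194 107.71318729  89.        ]
```

View pics/w1c.png

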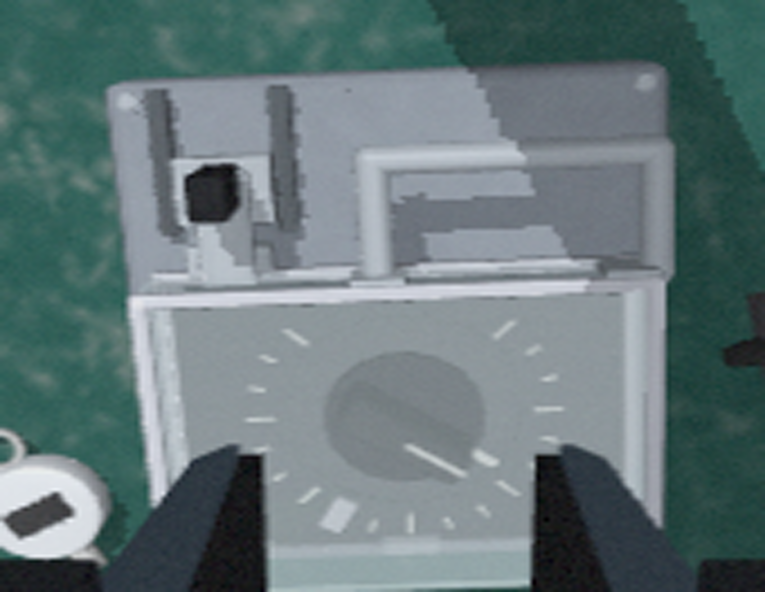

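The pointer is at about -60° and the index at about +30°. Now I'll go above the catch tab.

>>> arm_command --motion '[{"offset": [0.0067, -0.0135, 0.04], "spin": 0}, {"offset": [0.0067, -0.0135, 0.04], "spin": 0}, {"offset": [0.0067, -0.0135, 0.04], "spin": 0}, {"offset": [0.0067, -0.0135, 0.04], "spin": -0.028}, {"offset": [0, 0, 0], "spin": 0}]' --jaw 0.028 --newtons 15

```text
time_s: 3.72
ee_pos: [461.4, 102.0, 118.4]
ee_rot: [-179.9, -0.4, 170.3]
force: [0.4, -0.2, -0.1]
gripper_width: 28.1
gripper_force: 0.0
```

Run:
```python
from h import *
c,im,d=look('wrist','w2',['catch_tab','hood_bar','dial_box'])
print(env.state()['ee_pos'])
```

```text
wrist [382.75928164 116.12130905 306.21397143]
catch_tab [321. 220.] 0.56 [465. 103.  78.]
hood_bar [430. 202.] 0.93 [466. 189.  73.]
dial_box [368. 252.] 0.88 [537. 144.   0.]
[466.37025146 103.53190626 122.49784945]
```

View pics/w2.png

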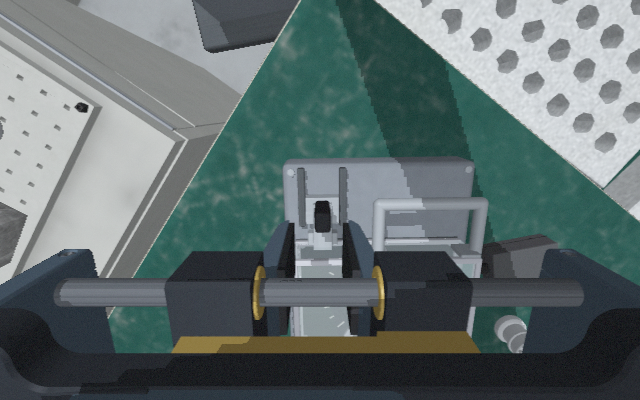

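The tab at (322,216) is centred between the fingers, and the bar end is clear at (378,205). I'll go down and grip.

>>> arm_command --motion '[{"offset": [0, 0, 0.024], "spin": 0}, {"offset": [0, 0, 0.024], "spin": 0}, {"offset": [0, 0, 0], "spin": 0}, {"offset": [0, 0, 0], "spin": 0}]'

```text
time_s: 4.42
ee_pos: [465.8, 103.3, 74.0]
ee_rot: [179.9, 0.2, 170.3]
force: [0.5, -0.2, 0.0]
gripper_width: 28.1
gripper_force: 0.0
```

>>> arm_command --motion '[{"offset": [0, 0, 0], "spin": 0}, {"offset": [0, 0, 0], "spin": 0}, {"offset": [0, 0, 0], "spin": 0}]' --jaw 0.0

```text
time_s: 4.8
ee_pos: [464.5, 102.8, 72.9]
ee_rot: [180.0, 0.0, 170.3]
force: [0.2, 0.2, -0.5]
gripper_width: 1.4
gripper_force: 0.0
```

Run:
```python
from h import *
s=env.state();print(s['gripper_width'],s['gripper_force'],s['ee_pos'])
a,_=env.grab_frame('wrist');b,_=env.grab_frame('scene')
b=cv2.resize(b[180:280,230:390],None,fx=4,fy=4,interpolation=cv2.INTER_CUBIC)[:, :640]
a=a[100:300,200:520]; a=cv2.resize(a,(320,200)); o=np.zeros((600,640,3),np.uint8); o[:400]=b; o[400:,:320]=a; cv2.imwrite('pics/w3.png',o)
```

```text
1.3772415496759787 0.0 [464.47155017 102.79750032  72.89669592]
```

View pics/w3.png

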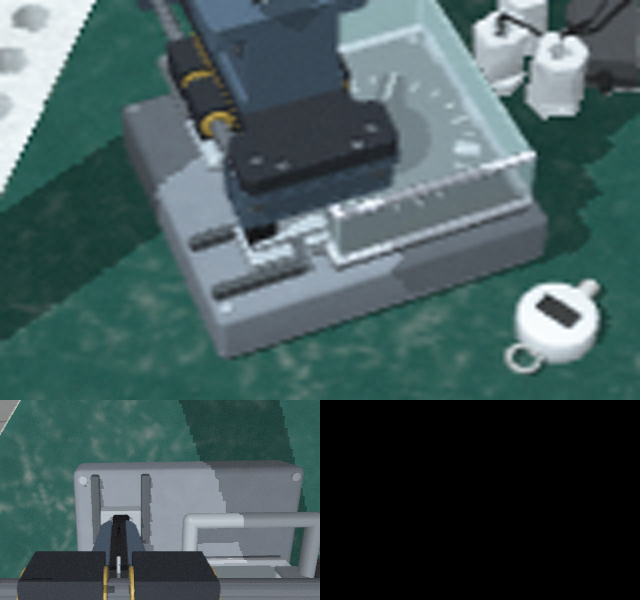

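The closed fingers seem to sit right behind the tab, so drawing towards the front will push it back. I'll watch the force.

>>> arm_command --motion '[{"offset": [0.005, 0, 0], "spin": 0}, {"offset": [0.005, 0, 0], "spin": 0}, {"offset": [0, 0, 0], "spin": 0}]'

```text
time_s: 5.28
ee_pos: [453.8, 104.5, 72.5]
ee_rot: [-180.0, -0.0, 170.3]
force: [-0.0, 0.5, 0.3]
gripper_width: 0.7
gripper_force: 0.0
```

Run:
```python
from h import *
s=env.state();print(s['gripper_width'],s['gripper_force'],s['ee_pos'],s['force'])
c,im,d=look('wrist','w4',['catch_tab'])
cv2.imwrite('pics/w4c.png',cv2.resize(im[140:300,250:410],None,fx=3.5,fy=3.5,interpolation=cv2.INTER_CUBIC))
```

```text
0.7424680855033685 0.0 [453.76867506 104.47234221  72.51273353] [-0.0151385   0.49367497  0.27322381]
wrist [373.90268037 118.22243249 259.85269735]
catch_tab [321. 252.] 0.5 [462. 105.  78.]
```

View pics/w4c.png

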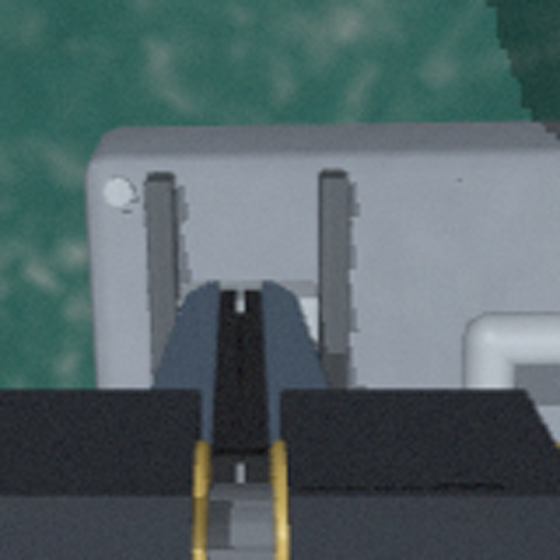

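The fingers are fully closed with nothing in them and the tab isn't visible. I'll lift and measure again with depth.

>>> arm_command --motion '[{"offset": [0, 0, 0.0], "spin": 0}, {"offset": [0, 0, -0.04], "spin": 0}, {"offset": [0, 0, -0.03], "spin": 0}, {"offset": [0, 0, 0], "spin": 0}, {"offset": [0, 0, 0], "spin": 0}]'

```text
time_s: 6.0
ee_pos: [453.8, 104.3, 141.7]
ee_rot: [-180.0, -0.1, 170.3]
force: [0.4, -0.4, -0.0]
gripper_width: 0.1
gripper_force: 0.0
```

Run:
```python
from h import *
print(env.state()['ee_pos'])
c,im,d=look('wrist','w5',['catch_tab','hood_bar'])
ct,it,dt=look('top','t5',['catch_tab']); cs,is_,ds=look('scene','s5',['catch_tab'])
for n,c_,i_,d_ in [('w',c,im,d),('t',ct,it,dt),('s',cs,is_,ds)]:
    P=[]
    for v in range(400):
        for u in range(640):
            if d_[v,u]>0 and i_[v,u].max()<60: 
                p=pt(c_,(u,v),d_[v,u])
                if 430<p[0]<500 and 75<p[1]<130 and 40<p[2]<100: P.append(p)
    P=np.array(P); print(n,len(P)); 
    if len(P): print(np.round(np.percentile(P,[2,20,50,80,98],axis=0)))
o=np.zeros((560,720,3),np.uint8)
o[:,:360]=cv2.resize(im[160:300,270:360],(360,560)); o[:280,360:]=cv2.resize(it[210:280,280:370],(360,280)); o[280:,360:]=cv2.resize(is_[180:250,250:340],(360,280)); cv2.imwrite('pics/w5c.png',o)
```

```text
[453.78068659 104.28138538 141.73275678]
wrist [374.10274156 118.09580279 329.14726291]
catch_tab [320. 219.] 0.78 [465. 104.  78.]
hood_bar [419. 199.] 0.91 [463. 190.  73.]
hood_bar [503. 259.] 0.19 [532. 261.  73.]
top [408.99543913 152.91277206 946.57341944]
scene [ 146.59602656 -490.46633219  871.18354114]
catch_tab [297. 231.] 0.68 [470. 104.  78.]
w 281
[[455. 100.  58.]
 [455. 102.  70.]
 [456. 105.  87.]
 [461. 108.  88.]
 [467. 111.  89.]]
t 0
s 95
[[441.  83.  45.]
 [457.  97.  66.]
 [461.  99.  78.]
 [466. 104.  87.]
 [468. 108.  90.]]
```

View pics/w5c.png

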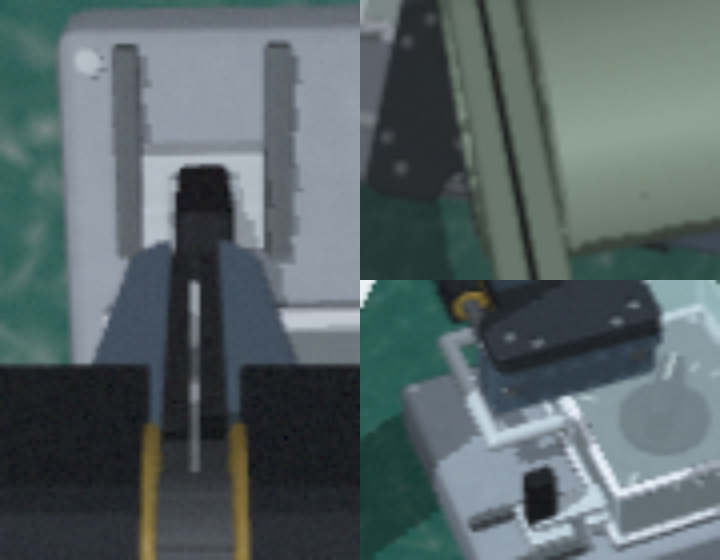

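Run:
```python
from h import *
def cloud(n):
    c=cam(n); im,d=env.grab_frame(n); m,Rc,e=c
    v,u=np.mgrid[:400,:640]; P=np.stack([(u-m['cx'])/m['fx']*d,(v-m['cy'])/m['fy']*d,d],-1)@Rc.T+e
    return im,d,P
s=env.state(); t=np.array(s['ee_pos']); Rt=R.from_euler('xyz',s['ee_rot'],degrees=True).as_matrix()
for n in ['scene','wrist']:
    im,d,P=cloud(n); T=(P-t)@Rt
    for z in range(-80,40,8):
        k=(d>0)&(abs(T[...,0])<60)&(abs(T[...,1])<60)&(T[...,2]>=z)&(T[...,2]<z+8)
        if k.sum()>3: q=T[k]; print(n,z,k.sum(),np.round(np.percentile(q[:,:2],[2,50,98],axis=0)).tolist())
```

```text
scene -48 5 [[15.0, 2.0], [17.0, 3.0], [17.0, 9.0]]
scene -40 6 [[15.0, 2.0], [16.0, 4.0], [17.0, 5.0]]
scene -32 4 [[16.0, 0.0], [17.0, 4.0], [17.0, 5.0]]
scene -24 6 [[15.0, -5.0], [16.0, 3.0], [17.0, 5.0]]
wrist -80 430 [[-15.0, -3.0], [-5.0, -1.0], [17.0, 4.0]]
wrist -72 319 [[-14.0, -4.0], [16.0, 1.0], [18.0, 5.0]]
wrist -64 195 [[16.0, -10.0], [17.0, -1.0], [19.0, 10.0]]
wrist -56 338 [[16.0, -11.0], [18.0, 1.0], [19.0, 11.0]]
wrist -48 264 [[16.0, -10.0], [18.0, 1.0], [19.0, 11.0]]
wrist -40 216 [[16.0, -10.0], [18.0, -1.0], [18.0, 10.0]]
wrist -32 180 [[15.0, -9.0], [18.0, 0.0], [19.0, 9.0]]
wrist -24 110 [[16.0, -8.0], [18.0, 0.0], [18.0, 8.0]]
```

The depth data shows the fingertips are about 17 mm *behind* the reported TCP, not 14 mm ahead of it. So the fingers closed just above the tab. I'll use tip z = TCP z + 17 from here on.

>>> arm_command --motion '[{"offset": [-0.01, 0.002, 0.03], "spin": 0}, {"offset": [0, 0, 0.03], "spin": 0}, {"offset": [0, 0, 0], "spin": 0}, {"offset": [0, 0, 0.015], "spin": 0}, {"offset": [0, 0, 0.0], "spin": 0}]' --jaw 0.028

```text
time_s: 7.08
ee_pos: [464.6, 104.7, 68.0]
ee_rot: [-180.0, -0.0, 170.3]
force: [0.4, -0.6, 0.6]
gripper_width: 28.2
gripper_force: 0.0
```

>>> arm_command --motion '[{"offset": [0, 0, 0.01], "spin": 0}, {"offset": [0, 0, 0.01], "spin": 0}, {"offset": [0, 0, 0], "spin": 0}]'

```text
time_s: 7.45
ee_pos: [463.9, 104.6, 46.8]
ee_rot: [-180.0, -0.1, 170.3]
force: [-0.0, 0.8, -0.3]
gripper_width: 28.1
gripper_force: 0.0
```

>>> arm_command --motion '[{"offset": [0, 0, 0], "spin": 0}, {"offset": [0, 0, 0], "spin": 0}, {"offset": [0, 0, 0], "spin": 0}]' --jaw 0.0

```text
time_s: 7.82
ee_pos: [464.8, 104.5, 47.8]
ee_rot: [-180.0, 0.0, 170.4]
force: [0.9, -1.6, -0.1]
gripper_width: 11.9
gripper_force: 15.0
```

Gripped at 11.9 mm. Now I'll pull 21 mm towards the front.

>>> arm_command --motion '[{"offset": [0.006, 0, 0], "spin": 0}, {"offset": [0.006, 0, 0], "spin": 0}, {"offset": [0.006, 0, 0], "spin": 0}, {"offset": [0.003, 0, 0], "spin": 0}, {"offset": [0, 0, 0], "spin": 0}]'

```text
time_s: 8.45
ee_pos: [445.1, 107.6, 47.8]
ee_rot: [-180.0, 0.2, 170.4]
force: [3.9, -6.1, -1.4]
gripper_width: 12.0
gripper_force: 15.0
```

>>> arm_command --motion '[{"offset": [0, 0, 0], "spin": 0}, {"offset": [0, 0, 0], "spin": 0}, {"offset": [0, 0, -0.03], "spin": 0}, {"offset": [0, 0, -0.06], "spin": 0}, {"offset": [0, 0, 0], "spin": 0.1747}]' --jaw 0.028

```text
time_s: 9.07
ee_pos: [446.8, 109.3, 141.8]
ee_rot: [179.7, 0.4, 160.0]
force: [0.8, -0.3, -0.8]
gripper_width: 28.1
gripper_force: 0.0
```

>>> arm_command --motion '[{"offset": [0, 0, 0], "spin": 0.1747}, {"offset": [0, 0, 0], "spin": 0.1747}, {"offset": [0, 0, 0], "spin": 0.1747}, {"offset": [0, 0, 0], "spin": 0.1747}, {"offset": [0, 0, 0], "spin": 0.1747}]'

```text
time_s: 9.7
ee_pos: [443.4, 108.6, 137.5]
ee_rot: [-180.0, -0.1, 109.9]
force: [0.0, -0.2, -1.0]
gripper_width: 28.0
gripper_force: 0.0
```

>>> arm_command --motion '[{"offset": [0, 0, 0], "spin": 0.1747}, {"offset": [0, 0, 0], "spin": 0.1747}, {"offset": [0, 0, 0], "spin": 0.1747}, {"offset": [0, 0, 0], "spin": 0}, {"offset": [0, 0, 0], "spin": 0}]'

```text
time_s: 10.32
ee_pos: [443.7, 108.4, 137.5]
ee_rot: [-180.0, -0.0, 80.4]
force: [1.4, -0.5, -0.5]
gripper_width: 27.9
gripper_force: 0.0
```

Run:
```python
from h import *
s=env.state();print(s['ee_pos'],s['ee_rot'],s['qpos'])
look('scene','s6',['catch_tab','hood_bar','dial_box','hood_hinge']); c,im,d=look('wrist','w6',['catch_tab','hood_bar','dial_box'])
m,Rc,e=c
v,u=np.mgrid[:400,:640]; P=np.stack([(u-m['cx'])/m['fx']*d,(v-m['cy'])/m['fy']*d,d],-1)@Rc.T+e
ux=np.array([.9857,-.1685]); o=np.array([536,143])
L=np.stack([(P[...,:2]-o)@ux,(P[...,:2]-o)@np.array([.1685,.9857])],-1)
k=(d>0)&(abs(P[...,2]-74)<5)&(L[...,0]>-100)&(L[...,0]<-45)&(L[...,1]>-20)&(L[...,1]<90)
q=L[k]; print(k.sum(),np.percentile(q,[1,10,50,90,99],axis=0))
# bar only, mid-range y
for y in range(0,80,10):
    w=q[(q[:,1]>=y)&(q[:,1]<y+10)]
    if len(w): print(y,len(w),np.percentile(w[:,0],[5,50,95]))
k=(d>0)&(P[...,2]>80)&(P[...,2]<92)&(abs(L[...,1]+50)<12)&(L[...,0]<-50); print('tab',np.percentile(L[k],[2,50,98],axis=0) if k.sum() else 0)
```

```text
[443.70180875 108.40714551 137.49900428] [-1.79980720e+02 -1.33779275e-02  8.03839723e+01] [1.22718886e+01 1.06026319e+01 1.09580253e+02 2.26721223e-02
 5.98300194e+01 2.18765175e+01]
scene [ 146.59602656 -490.46633219  871.18354114]
catch_tab [287. 233.] 0.74 [449. 109.  78.]
catch_tab [312. 230.] 0.7 [499.  90.  78.]
hood_bar [277. 209.] 0.74 [464. 183.  73.]
dial_box [314. 231.] 0.68 [536. 142.  -0.]
hood_hinge [345. 208.] 0.7 [612. 132.  43.]
wrist [456.93308075 187.8873669  324.85967836]
catch_tab [322. 208.] 0.58 [446. 108.  78.]
catch_tab [330.  99.] 0.29 [467. 192.  78.]
hood_bar [328.  99.] 0.73 [465. 193.  73.]
dial_box [403. 137.] 0.59 [537. 144.   0.]
2423 [[-80.47150751  -9.22458031]
 [-78.79561431  -4.83274646]
 [-72.63251923  43.25748309]
 [-51.56788924  75.58685353]
 [-45.7536458   79.04639943]]
0 161 [-79.38531413 -74.75439599 -70.63544757]
10 157 [-79.4623545  -75.52861471 -70.8691699 ]
20 155 [-79.51943358 -75.67598033 -71.01054052]
30 171 [-79.60729966 -75.81953929 -71.15901989]
40 178 [-80.36621495 -75.97308114 -71.36370718]
50 184 [-80.42933234 -76.0774502  -71.53427657]
60 209 [-80.4955398  -75.49169387 -62.37880499]
70 690 [-78.43100027 -62.49504339 -46.77692182]
tab [[-92.27638458 -55.33625738]
 [-85.00677164 -48.60940359]
 [-77.73138917 -43.97396398]]
```

The catch is fully back: the tab is at local x -85, having started at about -64. Next is the bar at world (467.5, 190).

>>> arm_command --motion '[{"offset": [0.0423, 0.0049, 0], "spin": 0}, {"offset": [0.0423, 0.0049, 0], "spin": 0}, {"offset": [0, 0, 0.03], "spin": 0}, {"offset": [0, 0, 0], "spin": 0}, {"offset": [0, 0, 0], "spin": 0}]' --jaw 0.028

```text
time_s: 11.4
ee_pos: [468.2, 189.8, 108.2]
ee_rot: [180.0, -0.0, 80.2]
force: [0.2, -0.6, -0.4]
gripper_width: 27.9
gripper_force: 0.0
```

>>> arm_command --motion '[{"offset": [0, 0, 0.03], "spin": 0}, {"offset": [0, 0, 0.02], "spin": 0}, {"offset": [0, 0, 0.013], "spin": 0}, {"offset": [0, 0, 0], "spin": 0}]'

```text
time_s: 11.9
ee_pos: [467.9, 189.7, 44.6]
ee_rot: [-180.0, 0.0, 80.2]
force: [-0.0, 0.5, 0.3]
gripper_width: 28.0
gripper_force: 0.0
```

>>> arm_command --motion '[{"offset": [0, 0, 0], "spin": 0}, {"offset": [0, 0, 0], "spin": 0}, {"offset": [0, 0, 0], "spin": 0}]' --jaw 0.0

```text
time_s: 12.28
ee_pos: [468.2, 190.3, 45.3]
ee_rot: [179.9, -0.0, 80.3]
force: [-1.5, 1.2, 4.2]
gripper_width: 9.6
gripper_force: 15.0
```

>>> arm_command --motion '[{"offset": [0, 0.0057, -0.0216], "spin": 0}, {"offset": [0, 0.0086, -0.0205], "spin": 0}, {"offset": [0, 0.0115, -0.0192], "spin": 0}, {"offset": [0, 0.014, -0.0173], "spin": 0}, {"offset": [0, 0.0162, -0.0153], "spin": 0}]'

```text
time_s: 12.9
ee_pos: [521.3, 181.8, 139.6]
ee_rot: [-179.8, -0.1, 80.3]
force: [-3.0, 3.6, 2.8]
gripper_width: 9.5
gripper_force: 15.0
```

>>> arm_command --motion '[{"offset": [0, 0.0182, -0.0128], "spin": 0}, {"offset": [0, 0.0199, -0.0102], "spin": 0}, {"offset": [0, 0.021, -0.0074], "spin": 0}, {"offset": [0, 0.0219, -0.0043], "spin": 0}, {"offset": [0, 0.0223, -0.0012], "spin": 0}]'

```text
time_s: 13.52
ee_pos: [625.8, 164.7, 175.3]
ee_rot: [179.9, -0.2, 80.3]
force: [-0.5, 3.9, -1.2]
gripper_width: 9.5
gripper_force: 15.0
```

>>> arm_command --motion '[{"offset": [0, 0.0222, 0.0019], "spin": 0}, {"offset": [0, 0.0217, 0.0049], "spin": 0}, {"offset": [0, 0.0209, 0.0079], "spin": 0}, {"offset": [0, 0, 0], "spin": 0}]'

```text
time_s: 14.02
ee_pos: [690.9, 153.6, 159.2]
ee_rot: [179.9, -0.2, 80.3]
force: [1.9, 4.9, 0.3]
gripper_width: 9.6
gripper_force: 15.0
```

>>> arm_command --motion '[{"offset": [0, 0, 0], "spin": 0}, {"offset": [0, 0, 0], "spin": 0}, {"offset": [0, 0, -0.03], "spin": 0}, {"offset": [0, 0, -0.04], "spin": 0}, {"offset": [0, -0.04, 0], "spin": 0}]' --jaw 0.03

```text
time_s: 14.65
ee_pos: [652.2, 158.4, 233.1]
ee_rot: [179.5, -0.1, 80.1]
force: [-0.9, 0.4, 0.0]
gripper_width: 29.9
gripper_force: 0.0
```

>>> arm_command --motion '[{"offset": [0, -0.055, 0.0], "spin": 0}, {"offset": [0, -0.055, 0.0], "spin": 0}, {"offset": [0, 0, 0], "spin": 0}, {"offset": [0, 0, 0], "spin": 0}]'

```text
time_s: 15.15
ee_pos: [541.5, 177.2, 230.4]
ee_rot: [179.9, -0.0, 80.2]
force: [0.1, 0.5, 0.0]
gripper_width: 30.1
gripper_force: 0.0
```

Run:
```python
from h import *
s=env.state();print(s['ee_pos'],s['ee_rot'],s['qpos'])
look('scene','s7',['knob_grip','pointer_tip','index_tip','hood_bar','hood_hinge']); c,im,d=look('wrist','w7',['knob_grip','pointer_tip','index_tip','dial_box'])
np.save('d7.npy',d)
m,Rc,e=c
v,u=np.mgrid[:400,:640]; P=np.stack([(u-m['cx'])/m['fx']*d,(v-m['cy'])/m['fy']*d,d],-1)@Rc.T+e
ux=np.array([.9857,-.1685]); uy=np.array([.1685,.9857]); o=np.array([536,143])
L=np.stack([(P[...,:2]-o)@ux,(P[...,:2]-o)@uy,P[...,2]],-1)
k=(d>0)&(abs(L[...,2]-74)<6)&(abs(L[...,1])<40)&(L[...,0]>-20)&(L[...,0]<65)
q=L[k]; print(k.sum(),q.mean(0)); rc=cv2.minAreaRect(q[:,:2].astype(np.float32)); print(rc)
k=(d>0)&(L[...,2]>90)&(L[...,2]<200)&(abs(L[...,1])<90)&(L[...,0]>60); print('hood',k.sum())
for z in range(90,200,20):
    kk=k&(L[...,2]>=z)&(L[...,2]<z+20)
    if kk.sum()>5: print(z,kk.sum(),np.percentile(L[kk][:,0],[1,50,99]))
```

```text
[541.45124072 177.22796032 230.38186491] [ 1.79888995e+02 -2.25477491e-02  8.02457917e+01] [ 1.69861803e+01  1.66856518e+01  8.70852986e+01 -3.07066960e-02
  7.61197730e+01  2.67477484e+01]
scene [ 146.59602656 -490.46633219  871.18354114]
knob_grip [328. 206.] 0.57 [569. 141.  65.]
pointer_tip [329. 204.] 0.65 [583. 159.  50.]
index_tip [344. 214.] 0.59 [600. 117.  45.]
hood_bar [376. 142.] 0.8 [787. 261.  73.]
hood_hinge [348. 209.] 0.85 [616. 129.  43.]
wrist [554.94617969 256.82381472 416.54499224]
knob_grip [341. 207.] 0.71 [562. 140.  65.]
pointer_tip [359. 180.] 0.79 [588. 165.  50.]
index_tip [367. 215.] 0.76 [593. 118.  45.]
dial_box [318. 190.] 0.82 [536. 148.   0.]
450 [27.07970403  2.6237912  74.11886915]
((27.21375846862793, 1.4200248718261719), (44.15134811401367, 14.277727127075195), 54.208396911621094)
hood 7834
90 649 [ 95.58126171 139.21443741 367.64381069]
110 202 [100.47670027 117.78842363 145.14440265]
130 3356 [108.68446839 137.37094849 153.95042943]
150 1638 [112.37134569 120.29060094 148.42666606]
170 1788 [144.73722211 150.00516906 157.34438823]
190 201 [149.79370304 152.95866082 155.73593937]
```

View pics/w7.png

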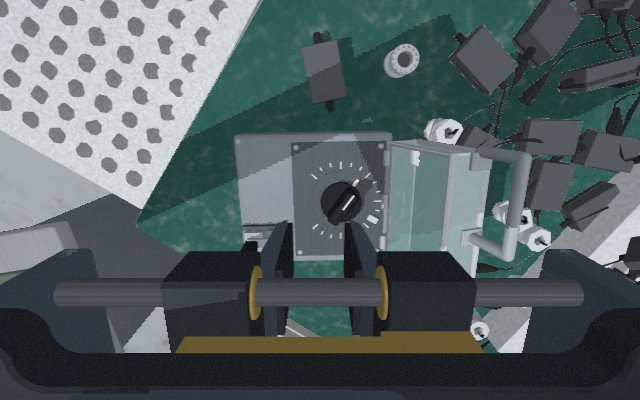

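The hood is fully open. The knob bar is at (341,203) with its pointer at about -54°, and the bright index tab is at (372,219), about +26°. The gripper body could hit the hood if it gripped the bar squarely now. So I'll grip it skewed by 28° so that closing turns the bar into line with the pads, then spin it. First I'll refine the index angle.

>>> arm_command --motion '[{"offset": [-0.0332, 0.0276, 0], "spin": 0}, {"offset": [0, 0, 0.0], "spin": -0.1688}, {"offset": [0, 0, 0], "spin": -0.1688}, {"offset": [0, 0, 0], "spin": -0.1688}, {"offset": [0, 0, 0], "spin": -0.1688}]' --jaw 0.062

```text
time_s: 16.32
ee_pos: [562.6, 140.0, 229.6]
ee_rot: [180.0, -0.0, 119.2]
force: [-0.7, 0.5, 0.2]
gripper_width: 61.9
gripper_force: 0.0
```

>>> arm_command --motion '[{"offset": [0, 0, 0.0], "spin": -0.1688}, {"offset": [0, 0, 0], "spin": -0.1688}, {"offset": [0, 0, 0], "spin": -0.1688}, {"offset": [0, 0, 0], "spin": -0.1688}, {"offset": [0, 0, 0], "spin": -0.1688}]'

```text
time_s: 16.95
ee_pos: [562.5, 140.0, 229.6]
ee_rot: [180.0, -0.0, 167.6]
force: [-0.5, 0.2, -0.1]
gripper_width: 61.9
gripper_force: 0.0
```

>>> arm_command --motion '[{"offset": [0, 0, 0.0], "spin": -0.1688}, {"offset": [0, 0, 0], "spin": -0.1688}, {"offset": [0, 0, 0], "spin": -0.1688}, {"offset": [0, 0, 0.03], "spin": 0}, {"offset": [0, 0, 0.0], "spin": 0}]'

```text
time_s: 17.58
ee_pos: [561.0, 139.7, 197.7]
ee_rot: [180.0, -0.3, -163.7]
force: [0.2, 0.4, -0.4]
gripper_width: 61.8
gripper_force: 0.0
```

```bash
cat >> h.py <<'E'
ux=np.array([.9857,-.1685]); uy=np.array([.1685,.9857]); o=np.array([536,143])
def knob(f):
    s=env.state();print(s['ee_pos'],s['ee_rot'],s['gripper_width'])
    c,im,d=look('wrist',f,['knob_grip','pointer_tip','index_tip']); m,Rc,e=c
    v,u=np.mgrid[:400,:640]; P=np.stack([(u-m['cx'])/m['fx']*d,(v-m['cy'])/m['fy']*d,d],-1)@Rc.T+e
    L=np.stack([(P[...,:2]-o)@ux,(P[...,:2]-o)@uy,P[...,2]],-1)
    k=(d>0)&(abs(L[...,2]-75)<4)&(abs(L[...,1])<30)&(L[...,0]>0)&(L[...,0]<55)
    print('bar',k.sum(),cv2.minAreaRect(L[k][:,:2].astype(np.float32)) if k.sum()>9 else '')
    q=L[...,:2]-[27.2,1.4]; r=np.hypot(*np.moveaxis(q,-1,0)); a=-np.degrees(np.arctan2(q[...,1],q[...,0]))
    k=(d>0)&(abs(L[...,2]-44.5)<4)&(r>39)&(r<56)&(im.min(-1)>140)
    n,lab,st,cen=cv2.connectedComponentsWithStats(k.astype(np.uint8))
    for i in range(1,n):
        if st[i,4]>12: w=lab==i; print('bright',st[i,4],cen[i],'r',r[w].mean(),'ang',a[w].mean(),'z',L[...,2][w].mean(), L[w].mean(0))
    return c,im,d,L
E
python3 - <<'E'
from h import *
knob('w8')
E
```

```text
[560.99115139 139.66694926 197.69056171] [ 179.97793974   -0.28622987 -163.70487432] 61.828337756769194
wrist [484.0611884  117.50164632 385.39608288]
knob_grip [319. 187.] 0.96 [559. 140.  65.]
pointer_tip [332. 213.] 0.8 [588. 164.  50.]
pointer_tip [296. 224.] 0.26 [612. 129.  50.]
bar 539 ((26.79985809326172, 1.4417953491210938), (44.162471771240234, 13.96361255645752), 54.32713317871094)
bright 78 [284.43589744 207.03846154] r 46.51361610922496 ang 29.879847092639203 z 43.86562028778734 [ 67.48337396 -21.74187108  43.86562029]
bright 75 [298.76 225.36] r 53.23982802320815 ang -1.1824188076804625 z 45.1375130641385 [80.20074781  2.49408949 45.13751306]
```

The bar is at -54.3° and the index at +29.9° in the same frame. I'll descend over the knob with the pads at -26°.

>>> arm_command --motion '[{"offset": [-0.0015, 0, 0.04], "spin": 0}, {"offset": [0, 0, 0.04], "spin": 0}, {"offset": [0, 0, 0.03], "spin": 0}, {"offset": [0, 0, 0.0], "spin": 0}, {"offset": [0, 0, 0.02], "spin": 0}]'

```text
time_s: 18.4
ee_pos: [566.8, 141.1, 72.6]
ee_rot: [-180.0, 0.4, -163.7]
force: [-0.3, 0.2, -0.0]
gripper_width: 62.0
gripper_force: 0.0
```

>>> arm_command --motion '[{"offset": [0, 0, 0.012], "spin": 0}, {"offset": [0, 0, 0.01], "spin": 0}, {"offset": [0, 0, 0], "spin": 0}]'

```text
time_s: 18.77
ee_pos: [563.8, 140.4, 47.5]
ee_rot: [180.0, -0.0, -163.7]
force: [0.0, -0.0, -0.5]
gripper_width: 62.0
gripper_force: 0.0
```

>>> arm_command --motion '[{"offset": [0, 0, 0], "spin": 0}, {"offset": [0, 0, 0], "spin": 0}, {"offset": [0, 0, 0], "spin": 0}, {"offset": [0, 0, 0], "spin": 0}]' --jaw 0.0 --newtons 15

```text
time_s: 19.27
ee_pos: [564.9, 140.8, 48.1]
ee_rot: [180.0, 0.1, -163.7]
force: [0.2, -0.9, 0.7]
gripper_width: 24.8
gripper_force: 2.2
```

>>> arm_command --motion '[{"offset": [0, 0, 0.002], "spin": 0}, {"offset": [0, 0, 0.002], "spin": 0}, {"offset": [0, 0, 0], "spin": 0}, {"offset": [0, 0, 0], "spin": 0}]'

```text
time_s: 19.77
ee_pos: [564.4, 140.1, 45.8]
ee_rot: [-180.0, 0.1, -163.7]
force: [-2.5, -1.9, 13.8]
gripper_width: 14.0
gripper_force: 15.0
```

>>> arm_command --motion '[{"offset": [0, 0, -0.002], "spin": 0.1615}, {"offset": [0, 0, 0], "spin": 0.1615}, {"offset": [0, 0, 0], "spin": 0.1615}, {"offset": [0, 0, 0], "spin": 0}]'

```text
time_s: 20.27
ee_pos: [564.3, 139.7, 45.9]
ee_rot: [-180.0, 0.1, 168.7]
force: [1.8, -3.3, 3.5]
gripper_width: 13.8
gripper_force: 15.0
```

>>> arm_command --motion '[{"offset": [0, 0, 0], "spin": 0.1615}, {"offset": [0, 0, 0], "spin": 0.1615}, {"offset": [0, 0, 0], "spin": 0.1615}, {"offset": [0, 0, 0], "spin": 0}]'

```text
time_s: 20.78
ee_pos: [564.1, 139.4, 45.9]
ee_rot: [-179.9, 0.1, 141.0]
force: [0.2, -5.4, 4.2]
gripper_width: 13.9
gripper_force: 15.0
```

Turned. I'll release, lift and check.

>>> arm_command --motion '[{"offset": [0, 0, 0], "spin": 0}, {"offset": [0, 0, 0], "spin": 0}, {"offset": [0, 0, -0.04], "spin": 0}, {"offset": [0, 0, -0.06], "spin": 0}, {"offset": [0.02, 0, -0.05], "spin": 0}]' --jaw 0.034

```text
time_s: 21.4
ee_pos: [549.0, 153.3, 197.4]
ee_rot: [179.9, 0.0, 140.8]
force: [0.2, 0.4, 0.0]
gripper_width: 33.9
gripper_force: 0.0
```

>>> arm_command --motion '[{"offset": [0, 0, 0], "spin": 0}, {"offset": [0, 0, 0], "spin": 0}, {"offset": [0, 0, 0], "spin": 0}]'

```text
time_s: 21.78
ee_pos: [547.5, 152.8, 193.6]
ee_rot: [-179.8, -0.1, 140.8]
force: [0.1, 0.2, -0.2]
gripper_width: 34.0
gripper_force: 0.0
```

Run:
```python
from h import *
c,im,d,L=knob('w9')
k=(d>0)&(L[...,2]>80)&(L[...,2]<92)&(abs(L[...,1]+50)<12)&(L[...,0]<-50); print('tab',np.percentile(L[k],[2,50,98],axis=0) if k.sum() else 0)
look('scene','s9')
cv2.imwrite('pics/w9c.png',cv2.resize(im[120:300,230:410],None,fx=3.2,fy=3.2,interpolation=cv2.INTER_CUBIC))
```

```text
[547.54514748 152.78121145 193.64305889] [-1.79831545e+02 -1.36205850e-01  1.40796818e+02] 33.9750271042508
wrist [485.28244547 204.07672771 381.13866597]
knob_grip [320. 205.] 0.85 [563. 141.  65.]
pointer_tip [320. 229.] 0.91 [588. 121.  50.]
index_tip [318. 232.] 0.96 [592. 115.  45.]
bar 516 ((26.947742462158203, 1.6695404052734375), (12.724634170532227, 43.84000778198242), 60.72139358520508)
bright 86 [318.74418605 238.59302326] r 46.30476479692333 ang 29.718786486636052 z 43.81535512420364 [ 67.35734878 -21.51802296  43.81535512]
bright 72 [341.125      238.76388889] r 52.98686106060731 ang -0.07032773157534149 z 44.94465363096406 [79.9879431   1.45369355 44.94465363]
tab [[-92.25569448 -55.27507908  81.03766617]
 [-84.75250651 -48.57010106  87.84660228]
 [-77.10568633 -43.8619001   89.52022302]]
scene [ 146.59602656 -490.46633219  871.18354114]
catch_tab [287. 234.] 0.64 [447. 108.  78.]
catch_tab [375. 142.] 0.36 [782. 258.  78.]
hood_bar [376. 140.] 0.61 [793. 268.  73.]
hood_hinge [348. 211.] 0.78 [612. 121.  43.]
knob_grip [325. 207.] 0.87 [562. 141.  65.]
knob_grip [313. 234.] 0.35 [500.  88.  65.]
pointer_tip [339. 216.] 0.68 [583. 114.  50.]
index_tip [340. 212.] 0.41 [593. 126.  45.]
dial_box [314. 230.] 0.79 [535. 143.  -0.]
dial_box [288. 232.] 0.54 [482. 169.   0.]
adapter_b0_mid [295. 183.] 0.89 [569. 291.  13.]
coupling_b0_mid [326. 168.] 0.6 [658. 287.  23.]
counter_mid [368. 261.] 0.58 [586.   1.  10.]
```

View pics/w9c.png

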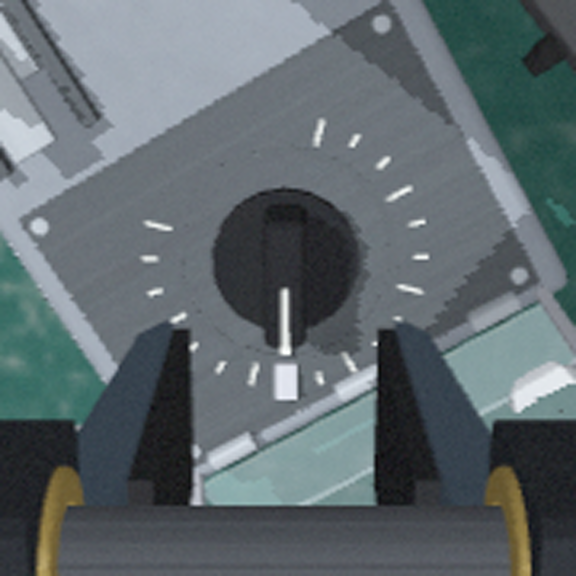

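The pointer (285,350) lines up with the index tab (286,380), within about half a degree. The catch is still back, the hood is open and the robot is clear of everything. I'll hand in the job.

```bash
python3 -c "
from workcell import env
print(env.job_done())"
```

```text
the job is handed in; nothing more can be done
None
```

I drew the catch back, opened the hood to its stop, turned the knob until the pointer lined up with the index tab (within about 0.5°), saw no shift in the tab or bystanders, and handed the job in at about 22 s; no verdict came back.

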